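# Deburr the bottle hole of a rack plate

## Task

One of the two aluminium bottle-rack plates still has a rough, orange-tinted hole edge. Take the green-handled deburring tool from the white tray and, holding it upright, press its blade lightly on that rough edge at the red mark so the sprung plate sinks a little without bottoming out, then run it once right round the edge clockwise (seen from above) back to the red mark, keeping it pressed all the way. Lift it straight up there, stand the tool upright in the white tray again and let go; leave the plate with the clean hole alone.

Things in the scene. Friction and masses are not known exactly. Their poses are not given: they have to be found in the camera images.
- deburrer_centre (a point): Centre of the loose, upright deburring tool: half-way up, on its axis (z, up). 84 mm tall, 180 g, round. Green handle 36 mm across, from 20 to 84 mm above the foot. Below it a toothed steel blade 34 mm across, 10 mm high, whose flat underside (24 mm across) is the foot, 42 mm below this point. Beside it in the tray, 90 mm away, stands a tool with grey handle and rubber foot: not needed.
- rough_hole (a point): Hole centre, level with the top face (54 mm above the bench), of the plate to deburr: 110 mm square, 8 mm thick, hole radius 32 mm, ragged orange edge (1 mm, look only). z up; red mark beside the hole on its -x side. Springs let it sink straight down from about 2 N, 0.4 N per mm, to a hard stop at 16 mm (5 to 10 mm is good); it rises by itself. Keep the tool's axis within 10 mm of the edge.
- smooth_hole (a point): Centre of the hole, level with the top face, of the other plate: the same plate, size, red mark and springs, but its hole edge is clean and silvery. Finished work: do not press on it.
- tray: White tray fixed on the bench, 200 mm (its x) by 120 mm (its y), rim 14 mm high, walls 4 mm. Origin: centre of its underside, at bench height; z up. The tools stand on its inner floor, 4 mm above the bench.
There are look-alikes about, which are no part of the job. Of the things shaped like the tray, the white one is meant.

How it is judged:
By the outcome, as a careful person would: the job done as asked, in the order asked, and still so for the second after the job is handed in, with the robot touching nothing.
It also fails if it takes over 59 s, if anything falls off the work surface, if the arm or the gripper's body presses on something with over 40 N, if the wrist force passes 120 N, or if a joint passes its speed limit or range.

## Robot

A 7-joint arm with a two-finger parallel gripper is mounted at the origin on the work surface. World frame = base frame: x ahead of the robot, y to its left, z up, the work surface at z = 0. Lengths are in m, angles in rad, forces in N, time in s.
With the tool pointing down it reaches from about 0.35 to 0.9 m from the base axis. Payload 8.1 kg.
Tool frame: the origin (TCP) lies at the centre of the arm's flange, where the gripper is bolted on; the fingertips stand 178 mm ahead of it and the grasp point (between the pads) lies 159 mm ahead of it; z points along the fingers, y is the direction in which the jaws open and shut (so a half turn about z gives the same grasp; the last joint's range is limited). The gripper opens to 92 mm and grips with 3 to 60 N. Pads are 19 mm wide; open, the fingers measure 130 mm over their backs; the gripper's body (75 mm by 190 mm) begins 47 mm behind the grasp point.
Start: joints at [1.237, 0.434, 0.025, 1.573, -0.012, 1.134, -0.075], TCP at [0.143, -0.608, 0.405] pointing down, gripper open.
Joint ranges: [-2.62, 2.62], [-0.44, 2.09], [-1.27, 1.32], [0.08, 2.57], [-1.32, 4.46], [0.12, 2], [-2.74, 2.74]. Speed limits (rad/s): [2.22, 2.22, 3.01, 3.01, 3.14, 3.14, 3.14].

## Interface

Orientations are given as a rotation vector (axis times angle).
In Python, from cell import arm gives the robot as it stands. The module is installed in compiled form; this text tells all that it offers.
- The arm moves only by the tool move_arm, never from a script. Its argument "steps" is a list of rows, each a list of 4 numbers: the shift along the tool's x, y, z in mm, then the turn about the tool's z in rad. In form: [[x, y, z, twist], ...]. A call has 1 to 20 rows; each row is the pose to reach, as a shift and turn from the pose commanded when the call began, along the tool's axes at that moment; what a row does not reach only later rows make up. A row lasts 1/8 s, in which the tool goes at most 62.5 mm and 10.7 degrees, less where a joint would pass 70% of its speed; a pose out of reach is approached as far as the arm can. A call with a gripper value outside its range is refused whole. "grip" is the finger opening in mm, from 0 to 91.8, set as the call begins (left out, the last holds). The fingers move at their own pace and stop on an object; "grip_force" is the grip in N (left out, the last holds). Time passes only in rows, so rows that repeat a pose let the fingers close. It gives the time, the measured TCP pose, the force and the opening at its end, in the units of the state.
- arm.observe(): the state, without advancing time (a new reading comes with each control period).
- arm.get_image(name): name is "scene" or "top" or "wrist"; returns the picture (420x560x3 uint8, red, green, blue); there is no depth.
- arm.camera_info(name): a dict with "mtx" (3x3 intrinsics, pixels), "pose" (4x4, takes a point from camera to world coordinates); the wrist camera has in their place "T_tool_cam" (4x4, takes a point from camera to tool coordinates, whose origin is the TCP and whose axes are the flange's). Camera axes: x right, y down, z forward; pixel columns grow to the right and rows downward; lengths in m; the calibration is good to about 2 mm. A picture is of the moment at which its call begins: read the wrist's pose just before it. camera_info takes no time and is no camera call.
- arm.sign_off(): hands the job in, once; it reports no verdict.
The state is a dict: "clock": time; "joints": joint angles; "dq": joint speeds; "joint_efforts": joint torques, N m; "position": TCP position; "ee_rot": TCP orientation; "force": force on the tool from outside, world axes, zero at the start; "ft_torque": the same for the moment, N m; "width": opening from 0.0 (shut) to 1.0 (fully open).
Only numpy, scipy, OpenCV 4.12 (cv2) and the standard library are available. Lean on these libraries where they do the work, as an engineer would, in place of code of your own. Each camera call takes 0.05 s, during which the arm holds its last target.

## Working session

There is one attempt and no reset: what is moved stays moved. The work goes in short steps, Python scripts to look and compute and a tool call to move; the robot and the scene stay as the last step left them, time stands still between calls to the robot, and variables do not carry over. Pictures are saved under pics/ and viewed, and the job is handed in when it is done.

Besides the shell and the picture viewer there is one more tool, called after "Call:" by a JSON object that holds its "api" and its "payload". move_arm: Moves the arm, as the interface text tells. Its arguments: {"type":"object","properties":{"steps":{"type":"array"},"grip":{"type":"number"},"grip_force":{"type":"number"}},"required":["steps"]}

```bash
mkdir -p pics; python3 - <<'E'
from cell import arm
import cv2,numpy as np
s=arm.observe();print(s)
for n in("top","scene","wrist"):
    im=arm.get_image(n);cv2.imwrite(f"pics/{n}0.png",im[:,:,::-1]);print(n,{k:np.round(v,4).tolist() if not isinstance(v,(int,str)) else v for k,v in arm.camera_info(n).items()})
E
```

```text
{'clock': 0.0, 'joints': array([ 1.2373901 ,  0.43517918,  0.02499155,  1.57412358, -0.01160502,
        1.13399767, -0.07506359]), 'dq': array([ 0.00217411,  0.00017129,  0.0012831 ,  0.00098249, -0.00042945,
       -0.00144833, -0.00067284]), 'joint_efforts': array([-7.31313139e-04, -6.67846298e+01,  9.84004475e-01, -3.14457107e+01,
       -6.09160680e-02,  4.27979906e-02,  1.62244942e-04]), 'position': array([ 0.14287891, -0.60819481,  0.40396194]), 'ee_rot': array([-3.11918684e+00, -3.61487186e-01,  5.06182067e-04]), 'force': array([ 0.16373098,  0.00141872, -0.35550248]), 'ft_torque': array([-0.03272552,  0.03534907,  0.01453094]), 'width': 0.9986902164024642}
top {'mtx': [[439.9243, 0.0, 275.3736], [0.0, 439.9243, 207.8021], [0.0, 0.0, 1.0]], 'pose': [[0.0261, -0.9889, 0.1464, 0.3324], [-0.9997, -0.026, 0.0023, -0.0031], [0.0015, -0.1464, -0.9892, 0.9957], [0.0, 0.0, 0.0, 1.0]]}
scene {'mtx': [[421.7225, 0.0, 281.3181], [0.0, 421.7225, 210.7847], [0.0, 0.0, 1.0]], 'pose': [[0.1047, 0.8357, -0.5391, 0.8684], [0.9945, -0.0885, 0.0559, -0.0579], [-0.001, -0.542, -0.8404, 0.6678], [0.0, 0.0, 0.0, 1.0]]}
wrist {'mtx': [[355.6904, 0.0, 278.3236], [0.0, 355.6904, 212.6734], [0.0, 0.0, 1.0]], 'T_tool_cam': [[-0.0001, -0.952, -0.306, 0.0831], [1.0, 0.0003, -0.0014, -0.0001], [0.0015, -0.306, 0.952, 0.0195], [0.0, 0.0, 0.0, 1.0]]}
```

View pics/top0.png

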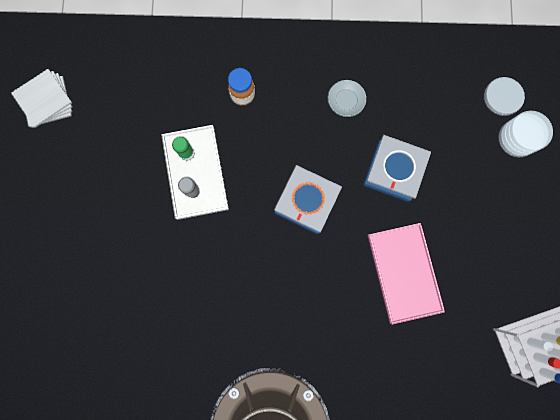

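View pics/scene0.png

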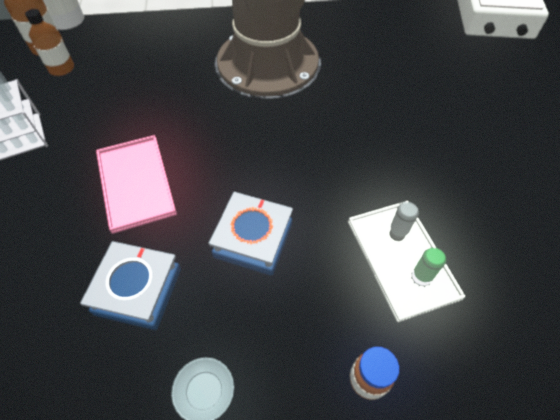

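View pics/wrist0.png

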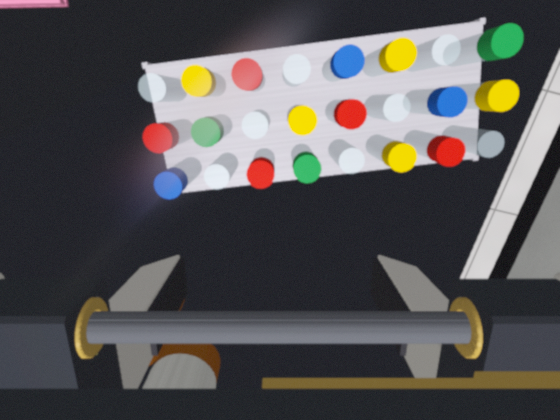

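Top view: the green-handled tool is at about (182,147), with the grey tool at (188,186), both in the white tray at (195,172). The pink tray at (405,273) is the look-alike. The orange-edged plate is at (308,198) with its red mark at (299,217). The silvery-edged plate is at (399,166). Next I'll segment these and enlarge them.

```bash
cat > h.py <<'E'
from cell import arm
import cv2,numpy as np
from scipy.spatial.transform import Rotation as R
def ray(name,uv,z,pose=None):
    c=arm.camera_info(name); T=np.array(c["pose"]) if pose is None else pose
    d=T[:3,:3]@np.linalg.inv(c["mtx"])@np.array([uv[0],uv[1],1.]); return T[:3,3]+d*(z-T[2,3])/d[2]
def proj(name,P,pose=None):
    c=arm.camera_info(name); T=np.array(c["pose"]) if pose is None else pose
    p=T[:3,:3].T@(np.array(P)-T[:3,3]); q=np.array(c["mtx"])@p; return q[:2]/q[2]
def wpose(s):
    T=np.eye(4);T[:3,:3]=R.from_rotvec(s["ee_rot"]).as_matrix();T[:3,3]=s["position"]
    return T@np.array(arm.camera_info("wrist")["T_tool_cam"])
E
python3 - <<'E'
from h import *
ims={n:cv2.imread(f"pics/{n}0.png") for n in("top","scene")}
for n,im in ims.items():
    hsv=cv2.cvtColor(im,cv2.COLOR_BGR2HSV)
    def m(lo,hi): return cv2.inRange(hsv,lo,hi)
    for nm,mk in dict(orange=m((5,90,120),(18,255,255)),red=m((0,150,120),(4,255,255)),green=m((55,90,40),(80,255,255)),blue=m((100,90,60),(115,255,255)),white=m((0,0,215),(180,25,255))).items():
        k,l,st,ce=cv2.connectedComponentsWithStats(mk)
        print(n,nm,[(st[i].tolist(),np.round(ce[i],1).tolist()) for i in range(1,k) if st[i,4]>15])
# enlarged crop
t=ims["top"]
cv2.imwrite("pics/crop_top.png",cv2.resize(t[110:250,150:350],None,fx=4,fy=4,interpolation=cv2.INTER_CUBIC))
E
```

```text
top orange [([229, 80, 25, 19, 146], [241.9, 92.4]), ([292, 182, 17, 33, 100], [298.0, 197.1]), ([308, 182, 17, 32, 95], [318.2, 198.3])]
top red [([391, 182, 4, 6, 16], [392.6, 184.6]), ([549, 359, 11, 9, 67], [555.4, 363.2])]
top green [([172, 137, 21, 22, 300], [182.0, 147.2])]
top blue [([228, 67, 24, 25, 466], [239.5, 79.3]), ([363, 139, 49, 63, 388], [382.3, 181.8]), ([385, 153, 28, 27, 583], [398.6, 166.0]), ([295, 185, 27, 27, 561], [307.9, 198.0]), ([274, 211, 46, 23, 142], [296.0, 222.4]), ([555, 374, 5, 10, 44], [557.2, 378.2])]
top white [([333, 0, 88, 21, 117], [367.0, 17.4]), ([37, 11, 24, 1, 24], [48.5, 11.0]), ([243, 11, 88, 8, 192], [296.9, 15.8]), ([76, 12, 33, 1, 33], [92.0, 12.0]), ([115, 12, 36, 2, 41], [132.2, 12.9]), ([153, 13, 88, 4, 96], [196.6, 14.6]), ([423, 12, 44, 10, 52], [441.2, 20.0]), ([468, 22, 34, 1, 34], [484.5, 22.0]), ([513, 23, 19, 1, 19], [522.0, 23.0]), ([12, 69, 59, 57, 1777], [40.5, 97.2]), ([487, 85, 37, 28, 149], [502.9, 103.1]), ([505, 112, 48, 43, 1290], [528.7, 133.1]), ([162, 125, 66, 94, 3640], [196.6, 172.7]), ([383, 150, 33, 32, 181
[... 635 characters left out ...]
 140], [361.5, 376.5])]
scene red []
scene green [([426, 249, 19, 16, 239], [435.4, 256.1])]
scene blue [([235, 213, 33, 26, 690], [251.3, 225.4]), ([212, 218, 80, 57, 747], [251.7, 257.0]), ([110, 262, 38, 34, 986], [128.9, 279.0]), ([88, 263, 92, 67, 1062], [145.7, 305.6]), ([360, 346, 40, 42, 1340], [379.3, 366.4])]
scene white [([78, 0, 154, 14, 1456], [144.2, 4.7]), ([471, 0, 77, 15, 859], [510.4, 6.4]), ([300, 73, 8, 5, 18], [303.5, 75.3]), ([233, 78, 8, 5, 23], [236.5, 80.3]), ([0, 81, 43, 56, 613], [19.9, 107.4]), ([0, 117, 43, 41, 711], [17.9, 138.4]), ([210, 193, 82, 69, 2222], [251.2, 227.8]), ([350, 204, 115, 117, 5880], [402.2, 263.8]), ([82, 243, 92, 76, 3169], [128.3, 280.9])]
```

View pics/crop_top.png

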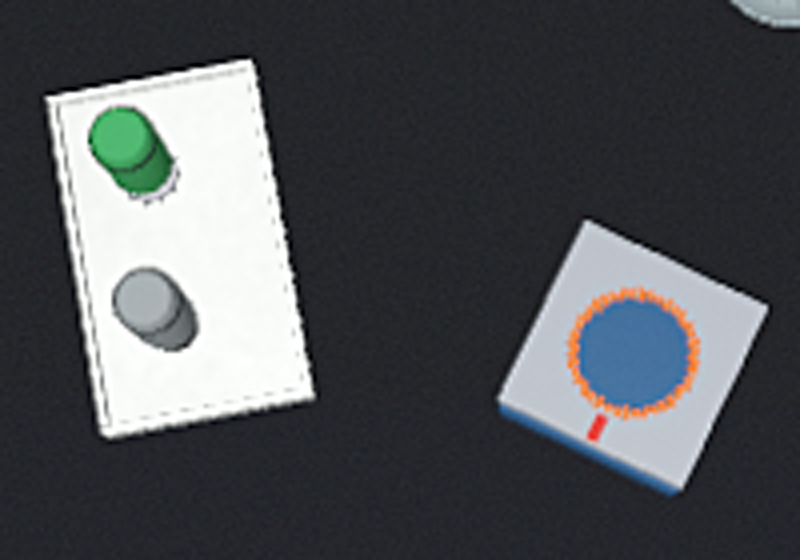

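The crop confirms it. The green tool's cap is at crop (122,137) and the toothed blade shows under it. The orange ring is at (634,352), with its red mark at (597,427). Now the positions.

```bash
python3 - <<'E'
from h import *
f=lambda c:(c[0]/4+150-.375,c[1]/4+110-.375)
print("tool top",ray("top",f((122,137)),.088))
print("grey top",ray("top",f((147,300)),.088))
print("hole",ray("top",f((634,352)),.054),ray("top",(308,198),.046),"mark",ray("top",f((597,427)),.054))
im=cv2.imread("pics/scene0.png");hsv=cv2.cvtColor(im,cv2.COLOR_BGR2HSV)
cv2.imwrite("pics/crop_sc.png",cv2.resize(im[190:330,330:480],None,fx=4,fy=4,interpolation=cv2.INTER_CUBIC))
print("scene hole",ray("scene",(251.5,225.5),.054), "grn",ray("scene",(434.5,257),.088))
c=[(586,220),(768,306),(682,488),(499,402)]
P=[ray("top",f(x),.054) for x in c];print("plate",np.round(P,4),np.mean(P,0),[np.linalg.norm(P[i]-P[i-1]) for i in range(4)])
c=[(46,97),(252,60),(315,398),(105,437)]
P=[ray("top",f(x),.014) for x in c];print("tray",np.round(P,4),np.mean(P,0),[np.linalg.norm(P[i]-P[i-1]) for i in range(4)])
E
```

```text
tool top [0.59905188 0.20552702 0.088     ]
grey top [0.5110297  0.18729204 0.088     ]
hole [ 0.49596058 -0.07140252  0.054     ] [ 0.49650984 -0.07172162  0.046     ] mark [ 0.454395   -0.05206928  0.054     ]
scene hole [ 0.49888658 -0.07043733  0.054     ] grn [0.60469134 0.20448265 0.088     ]
plate [[ 0.5688 -0.0439  0.054 ]
 [ 0.5233 -0.144   0.054 ]
 [ 0.4226 -0.0983  0.054 ]
 [ 0.4666  0.0011  0.054 ]] [ 0.49532658 -0.07128171  0.054     ] [np.float64(0.11165439425932888), np.float64(0.1099381652172272), np.float64(0.11062950267066658), np.float64(0.10873975442281392)]
tray [[0.6435 0.2678 0.014 ]
 [0.6689 0.1498 0.014 ]
 [0.4719 0.1051 0.014 ]
 [0.4467 0.222  0.014 ]] [0.55772447 0.18618592 0.014     ] [np.float64(0.2020876425970643), np.float64(0.12068195061860659), np.float64(0.20203076806359882), np.float64(0.11965917209972864)]
```

View pics/crop_sc.png

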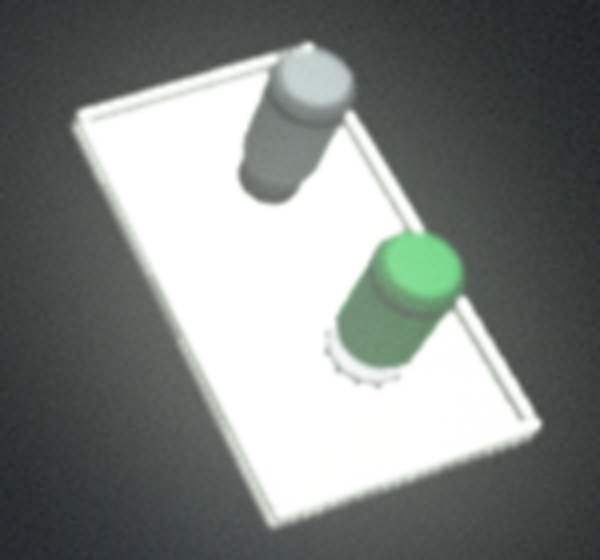

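```bash
cat >> h.py <<'E'
def delta(s,tgt,xdir=None):
    """shift mm in tool axes (from measured pose) and twist so tool x -> xdir (deg world yaw)"""
    M=R.from_rotvec(s["ee_rot"]).as_matrix(); d=M.T@(np.array(tgt)-s["position"])*1000
    yaw=np.degrees(np.arctan2(M[1,0],M[0,0]))
    tw=None if xdir is None else -((xdir-yaw+180)%360-180)
    return np.round(d,1), yaw, tw and np.radians(tw), M[:,2]
E
python3 - <<'E'
from h import *
s=arm.observe()
for a in(12.8,192.8):print(delta(s,[.601,.205,.38],a),)
E
```

```text
(array([ 632. , -686.9,   24.9]), np.float64(13.22253782585105), np.float64(0.007374676275319015), array([-3.64337834e-04,  1.13328305e-03, -9.99999291e-01]))
(array([ 632. , -686.9,   24.9]), np.float64(13.22253782585105), np.float64(-3.1342179773144747), array([-3.64337834e-04,  1.13328305e-03, -9.99999291e-01]))
```

Call:
{"api": "move_arm", "payload": {"steps": [[32, -35, 0, 0], [64, -69, 0, 0], [96, -104, 0, 0], [128, -139, 0, 0], [160, -174, 0, 0], [192, -208, 0, 0], [224, -243, 0, 0], [256, -278, 0, 0], [288, -313, 0, 0], [320, -347, 0, 0], [352, -382, 0, 0], [384, -417, 0, 0], [416, -452, 0, 0], [448, -487, 0, 0], [480, -521, 5, 0], [512, -556, 10, 0], [544, -591, 15, 0], [576, -626, 20, 0], [608, -660, 25, 0], [632, -687, 25, 0.007]]}}

```text
clock: 2.65
position: [0.6016, 0.2066, 0.3787]
ee_rot: [-3.122, -0.352, 0.002]
force: [0.4, -0.4, 0.1]
width: 1.002
```

```bash
python3 - <<'E'
from h import *
s=arm.observe();print(s["clock"],s["position"],s["force"],s["dq"].max())
s=arm.observe();np.save("w1.npy",wpose(s));im=arm.get_image("wrist");cv2.imwrite("pics/w1.png",im[:,:,::-1])
print(proj("wrist",[.601,.205,.088],wpose(s)),proj("wrist",[.601,.205,.004],wpose(s)))
E
```

```text
2.65 [0.60158369 0.2065775  0.37871744] [ 0.37749098 -0.38504215  0.07864437] 0.3163095146309986
[280.81886489 208.44567532] [280.4035853  184.12760098]
```

View pics/w1.png

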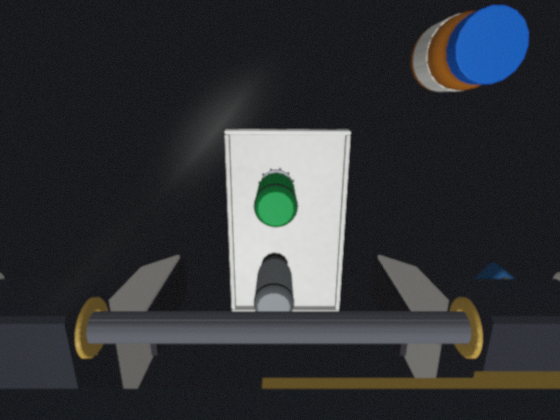

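Wrist view: the green cap is centred at about (276,206). The tool stands upright in the white tray, and the grey tool is at (274,300).

```bash
python3 - <<'E'
from h import *
im=cv2.imread("pics/w1.png");hsv=cv2.cvtColor(im,cv2.COLOR_BGR2HSV)
m=cv2.inRange(hsv,(60,100,110),(80,255,255));k,l,st,ce=cv2.connectedComponentsWithStats(m);i=1+st[1:,4].argmax();print(st[i],ce[i])
cs,_=cv2.findContours((l==i).astype('uint8'),0,2);print(cv2.minEnclosingCircle(max(cs,key=len)))
T=np.load("w1.npy");p=ray("wrist",(275.8,206.5),.088,T);print(p, "dia px expected",355.7*.036/(T[2,3]-.088))
s=arm.observe();print(s["position"],delta(s,[p[0],p[1],.004+.054+.159],12.8))
E
```

```text
[ 257  191   37   35 1032] [275.10368217 208.71705426]
((275.16412353515625, 209.59202575683594), 18.952159881591797)
[0.60168786 0.20925737 0.088     ] dia px expected 47.238482056632854
[0.60222915 0.21094919 0.37891799] (array([ -1. ,   2.1, 161.9]), np.float64(13.03231507776055), np.float64(0.004054663008948188), array([-2.66792129e-04,  3.63430382e-03, -9.99993360e-01]))
```

Call:
{"api": "move_arm", "payload": {"steps": [[0, 0, 0, 0], [0, 0, 0, 0]]}}

```text
clock: 2.95
position: [0.6009, 0.2037, 0.3795]
ee_rot: [3.121, 0.349, -0.001]
force: [-0.7, 0.1, 0.3]
width: 1.002
```

```bash
python3 - <<'E'
from h import *
s=arm.observe();T=wpose(s);print(s["clock"],s["position"],s["ee_rot"],abs(s["dq"]).max())
im=arm.get_image("wrist")[:,:,::-1];cv2.imwrite("pics/w2.png",im)
cv2.imwrite("pics/w2c.png",cv2.resize(im[150:250,220:340],None,fx=6,fy=6,interpolation=cv2.INTER_CUBIC));np.save("w2.npy",T)
E
```

```text
2.95 [0.60094819 0.20366647 0.37946347] [ 3.12100268e+00  3.48970287e-01 -1.03032299e-03] 0.00988967743780779
```

View pics/w2c.png

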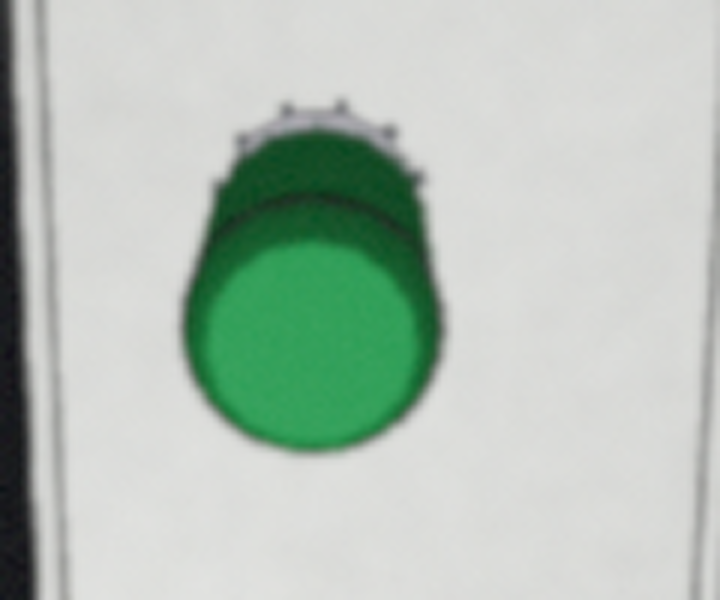

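```bash
python3 - <<'E'
from h import *
T=np.load("w2.npy");uv=(220+312/6-.4,150+344/6-.4)
p=ray("wrist",uv,.088,T);print(uv,p)
b=ray("wrist",(220+319/6-.4,150+112/6-.4),.006,T);print("blade far edge",b)
s=arm.observe();print(s["position"],delta(s,[p[0],p[1],.004+.054+.159],12.8))
E
```

```text
(271.6, 206.93333333333334) [0.59998137 0.20918638 0.088     ]
blade far edge [0.61517469 0.21287663 0.006     ]
[0.6009761  0.20349331 0.37967617] (array([  0.4,  -5.9, 162.7]), np.float64(12.734776510067842), np.float64(-0.0011383646489574136), array([-2.10831171e-04, -1.06669102e-03, -9.99999409e-01]))
```

Three estimates agree to about 4 mm: top gives (0.599, 0.2055), wrist gives (0.600, 0.209). I'll aim at y ≈ 0.2075 and let the jaws centre the tool.

Call:
{"api": "move_arm", "payload": {"steps": [[0, -4, 15, 0], [0, -4.5, 35, 0], [0, -4.5, 55, 0], [0, -4.5, 75, 0], [0, -4.5, 95, 0], [0, -4.5, 115, 0], [0, -4.5, 130, 0], [0, -4.5, 143, 0], [0, -4.5, 153, 0], [0, -4.5, 160, 0], [0, -4.5, 163, 0], [0, -4.5, 163, 0], [0, -4.5, 163, 0]], "grip": 91}}

```text
clock: 4.62
position: [0.6003, 0.2094, 0.2172]
ee_rot: [-3.122, -0.351, -0.001]
force: [0.7, -0.3, 0.6]
width: 0.994
```

```bash
python3 - <<'E'
from h import *
s=arm.observe();print(s["clock"],s["position"],s["force"])
im=arm.get_image("wrist")[:,:,::-1];cv2.imwrite("pics/w3.png",im)
E
```

```text
4.625 [0.60026272 0.20936882 0.21715549] [ 0.70267507 -0.33773837  0.5946269 ]
```

View pics/w3.png

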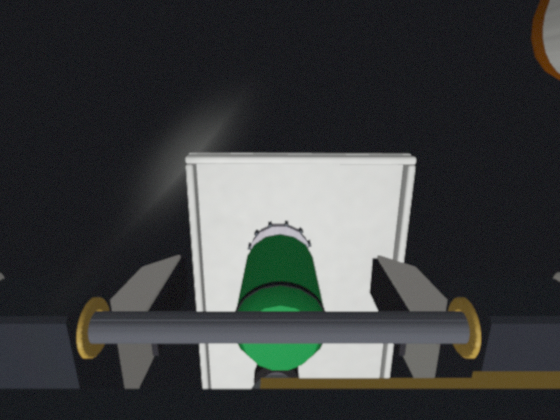

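The green handle is centred between the jaws, with its axis at column 280. I'll close now.

Call:
{"api": "move_arm", "payload": {"steps": [[0, 0, 0, 0], [0, 0, 0, 0], [0, 0, 0, 0], [0, 0, 0, 0], [0, 0, 0, 0], [0, 0, 0, 0], [0, 0, 0, 0], [0, 0, 0, 0]], "grip": 20, "grip_force": 45}}

```text
clock: 5.68
position: [0.6001, 0.2093, 0.2167]
ee_rot: [3.122, 0.351, -0.0]
force: [-0.1, -0.4, -0.5]
width: 0.383
```

```bash
python3 - <<'E'
from h import *
for i in range(1):
    s=arm.observe();print(s["clock"],s["position"],s["force"],s["ft_torque"],s["width"]*91.8)
print(delta(s,[0,0,0],12.8))
E
```

```text
5.675 [0.6000919  0.20927541 0.21668982] [-0.14299857 -0.40599383 -0.54600733] [ 0.01183022 -0.0184932   0.01643142] 35.125871497948445
(array([-631.6,   70.9,  216.7]), np.float64(12.820335185305826), np.float64(0.00035491593759006643), array([-2.04612805e-05, -3.26303316e-05, -9.99999999e-01]))
```

Gripped: the opening is 35 mm on the 36 mm handle. I'll lift straight up, then carry it to a viewpoint before the rough plate.

Call:
{"api": "move_arm", "payload": {"steps": [[0, 0, -10, 0], [0, 0, -30, 0], [0, 0, -55, 0], [0, 0, -80, 0], [0, 0, -100, 0], [-10, 10, -110, 0], [-30, 30, -110, 0], [-55, 55, -110, 0], [-80, 80, -110, 0], [-105, 105, -110, 0], [-130, 130, -110, 0], [-155, 155, -110, 0], [-180, 180, -110, 0], [-205, 205, -110, 0], [-225, 225, -110, 0], [-240, 240, -110, 0], [-245, 245, -110, 0], [-245, 245, -110, 0], [-245, 245, -110, 0], [-245, 245, -110, 0]]}}

```text
clock: 8.18
position: [0.4159, -0.0833, 0.3267]
ee_rot: [-3.121, -0.353, -0.0]
force: [0.4, 0.8, -1.8]
width: 0.382
```

```bash
python3 - <<'E'
from h import *
s=arm.observe();T=wpose(s);np.save("w4.npy",T);print(s["clock"],s["position"],s["force"],s["width"],abs(s["dq"]).max())
im=arm.get_image("wrist")[:,:,::-1];cv2.imwrite("pics/w4.png",im)
C=[.4975,-.071,.054];print(proj("wrist",C,T))
E
```

```text
8.175 [ 0.41591975 -0.08330329  0.32672073] [ 0.40477392  0.82177103 -1.77711936] 0.3819986338053432 0.0036486686057821695
[288.30481384  99.72451901]
```

View pics/w4.png

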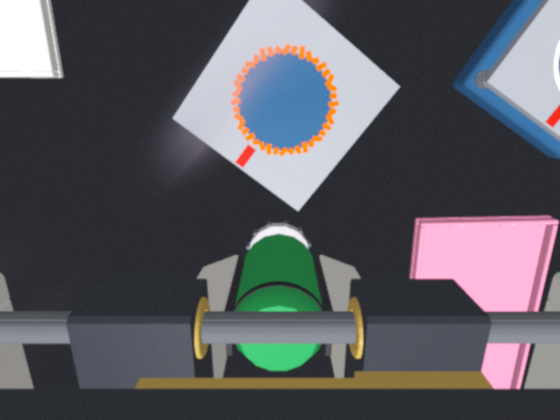

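The wrist view shows the tool held upright. The orange ring is centred at about (284,100), with the red mark at (246,156) to its lower left.

```bash
python3 - <<'E'
from h import *
T=np.load("w4.npy");im=cv2.imread("pics/w4.png");hsv=cv2.cvtColor(im,cv2.COLOR_BGR2HSV)
m=cv2.inRange(hsv,(6,120,120),(20,255,255));m[180:]=0
ys,xs=np.nonzero(m);P=np.array([ray("wrist",(x,y),.054,T) for x,y in zip(xs,ys)])
A=np.c_[2*P[:,:2],np.ones(len(P))];sol=np.linalg.lstsq(A,(P[:,:2]**2).sum(1),rcond=None)[0]
c=sol[:2];r=np.sqrt(sol[2]+c@c);print(len(P),c,r)
m=cv2.inRange(hsv,(0,150,120),(4,255,255));m[200:]=0;k,l,st,ce=cv2.connectedComponentsWithStats(m)
for i in range(1,k):
    if st[i,4]>30:
        q=ray("wrist",ce[i],.054,T)[:2];d=q-c;print(ce[i],st[i],q,np.linalg.norm(d),np.degrees(np.arctan2(d[1],d[0])))
s=arm.observe();print(s["position"],s["force"])
for a in (154,155,156):
  a=np.radians(a);t=[c[0]+.032*np.cos(a),c[1]+.032*np.sin(a),.2127+.060];print(t,delta(s,t,12.8))
E
```

```text
1407 [ 0.49532527 -0.06870733] 0.033181216348613984
[554.14503817 116.96183206] [547 106  13  20 131] [ 0.52726315 -0.25172862] 0.1857870333604004 -80.10135054075862
[245.08695652 155.62111801] [237 146  17  20 161] [ 0.45378355 -0.04980612] 0.04563956642509693 155.53478157736285
[ 0.41584782 -0.08339326  0.32668619] [-0.66580253  0.13763928 -3.34336005]
[np.float64(0.4665638617885442), np.float64(-0.05467945205434538), 0.2727] (array([ 55.8, -16.7,  54. ]), np.float64(12.885244540857826), np.float64(0.0014877979073197006), array([ 1.10182130e-05,  2.33872118e-04, -9.99999973e-01]))
[np.float64(0.46632342208494476), np.float64(-0.05518354437589347), 0.2727] (array([ 55.5, -16.2,  54. ]), np.float64(12.885244540857826), np.float64(0.0014877979073197006), array([ 1.10182130e-05,  2.33872118e-04, -9.99999973e-01]))
[np.float64(0.4660918166255543), np.float64(-0.05569175617317024), 0.2727] (array([ 55.2, -15.8,  54. ]), np.float64(12.885244540857826), np.float64(0.0014877979073197006), array([ 1.10182130e-05,  2.33872118e-04, -9.99999973e-01]))
```

Call:
{"api": "move_arm", "payload": {"steps": [[10, -3, 0, 0], [25, -7, 0, 0], [42, -12, 0, 0], [52, -15, 5, 0], [55, -16, 20, 0], [55, -16, 35, 0], [55, -16, 46, 0], [55, -16, 52, 0], [55, -16, 54, 0], [55, -16, 54, 0], [55, -16, 54, 0]]}}

```text
clock: 9.6
position: [0.4658, -0.0562, 0.2731]
ee_rot: [3.122, 0.351, 0.001]
force: [-0.1, 0.3, -1.7]
width: 0.384
```

```bash
python3 - <<'E'
from h import *
s=arm.observe();print(s["clock"],s["position"],s["force"],s["width"])
for n in("wrist","scene"):
  im=arm.get_image(n)[:,:,::-1]
  if n=="scene": im=cv2.resize(im[130:330,130:400],None,fx=2.8,fy=2.8,interpolation=cv2.INTER_CUBIC)
  cv2.imwrite(f"pics/h_{n}.png",im)
s=arm.observe();print(s["position"],s["force"]);print(delta(s,[.4661,-.0556,.2592],12.8))
E
```

```text
9.6 [ 0.46578708 -0.0562134   0.27309759] [-0.08955362  0.27142136 -1.67546311] 0.383867501439131
[ 0.46574074 -0.05620457  0.27305046] [ 0.39799241  0.04551797 -1.45674112]
(array([ 0.5, -0.5, 13.9]), np.float64(12.813408017524626), np.float64(0.000234014051969813), array([ 6.84022392e-04, -1.70861089e-04, -9.99999751e-01]))
```

View pics/h_wrist.png

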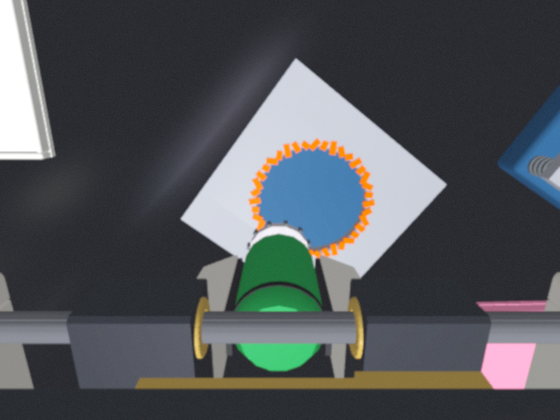

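View pics/h_scene.png

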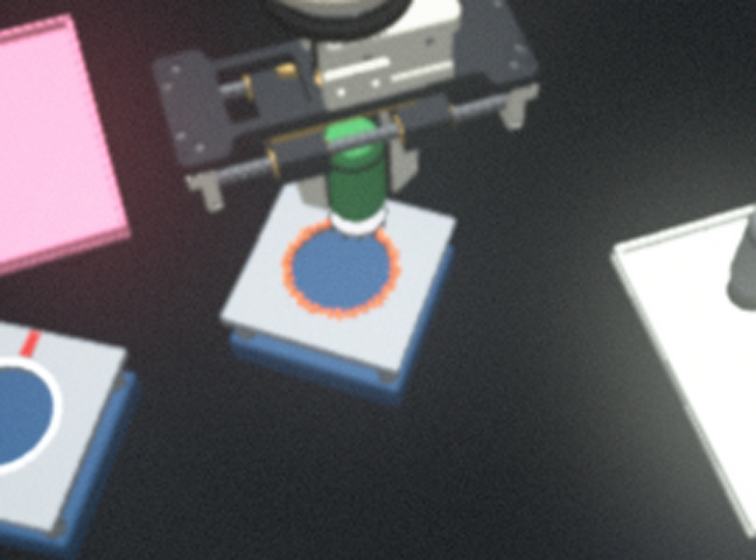

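The tool is upright and just above the ring at the red mark; wrist pixel (282,235) and the scene picture agree. Fz is about -1.6 N with the tool's weight. I'll press down slowly.

Call:
{"api": "move_arm", "payload": {"steps": [[0.5, -0.5, 2, 0], [0.5, -0.5, 5, 0], [0.5, -0.5, 8, 0], [0.5, -0.5, 11, 0], [0.5, -0.5, 13, 0], [0.5, -0.5, 14, 0], [0.5, -0.5, 14, 0], [0.5, -0.5, 14, 0]]}}

```text
clock: 10.7
position: [0.4661, -0.0556, 0.2588]
ee_rot: [3.122, 0.351, 0.0]
force: [-0.8, -0.1, 2.0]
width: 0.381
```

```bash
python3 - <<'E'
from h import *
F=[]
for i in range(3):
    s=arm.observe();F.append(s["force"]);
    if i<3: arm.get_image("scene")
im=arm.get_image("scene")[:,:,::-1];cv2.imwrite("pics/p_scene.png",cv2.resize(im[130:330,130:400],None,fx=2.8,fy=2.8,interpolation=cv2.INTER_CUBIC))
print(s["clock"],s["position"],np.round(F,2),s["width"])
M=R.from_rotvec(s["ee_rot"]).as_matrix()
C=np.array([.4953,-.0687]);p0=s["position"][:2];d=p0-C;r=np.linalg.norm(d);a0=np.arctan2(d[1],d[0]);print(r,np.degrees(a0),M[:,2])
# clockwise offsets in tool axes, r 33
for k in range(1,45):
    a=np.radians(155.7-9*k);t=C+.0325*np.array([np.cos(a),np.sin(a)])
    print(k,np.round(M[:2,:2].T@(t-p0)*1000,1).tolist(),end=" ")
E
```

```text
10.8 [ 0.4660671  -0.05555822  0.25882459] [[-0.78 -0.06  1.97]
 [-0.17  0.62  2.26]
 [-0.37  0.08  2.55]] 0.38139449803036324
0.03205103356118167 155.79349500065342 [ 2.29628570e-04 -1.84788321e-05 -9.99999973e-01]
1 [3.1, -4.1] 2 [7.0, -7.4] 3 [11.4, -9.9] 4 [16.2, -11.8] 5 [21.1, -12.9] 6 [26.2, -13.2] 7 [31.3, -12.7] 8 [36.2, -11.4] 9 [40.9, -9.4] 10 [45.2, -6.6] 11 [49.0, -3.2] 12 [52.2, 0.7] 13 [54.8, 5.1] 14 [56.7, 9.9] 15 [57.8, 14.8] 16 [58.1, 19.9] 17 [57.6, 25.0] 18 [56.3, 29.9] 19 [54.3, 34.6] 20 [51.5, 38.9] 21 [48.1, 42.7] 22 [44.2, 46.0] 23 [39.8, 48.5] 24 [35.0, 50.4] 25 [30.0, 51.5] 26 [25.0, 51.8] 27 [19.9, 51.3] 28 [14.9, 50.0] 29 [10.3, 48.0] 30 [6.0, 45.2] 31 [2.2, 41.8] 32 [-1.1, 37.9] 33 [-3.6, 33.5] 34 [-5.5, 28.7] 35 [-6.6, 23.8] 36 [-6.9, 18.7] 37 [-6.4, 13.6] 38 [-5.1, 8.7] 39 [-3.1, 4.0] 40 [-0.3, -0.3] 41 [3.1, -4.1] 42 [7.0, -7.4] 43 [11.4, -9.9] 44 [16.2, -11.8]
```

View pics/p_scene.png

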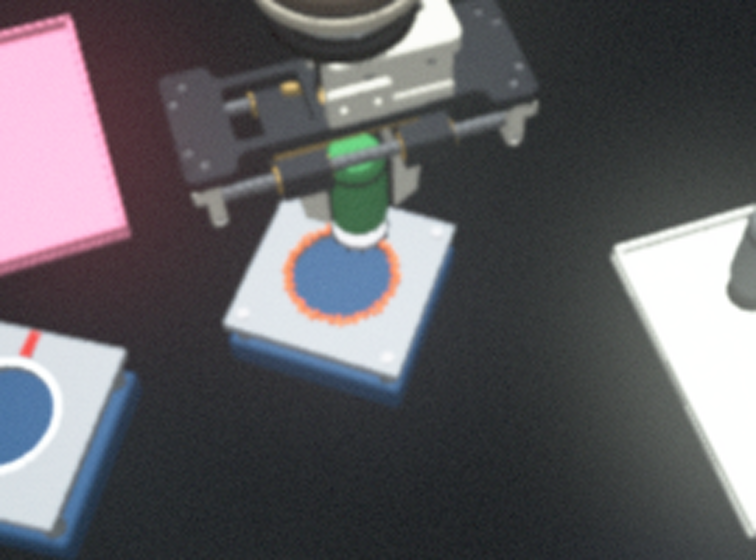

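The plate has sunk visibly while the tool stays upright. Depth is about 8 mm by the TCP height and about 5.5–6 mm by the force (Δ ≈ 4.2 N), so it is inside the window. Now the clockwise loop, first half.

Call:
{"api": "move_arm", "payload": {"steps": [[3.1, -4.1, 0, 0], [7, -7.4, 0, 0], [11.4, -9.9, 0, 0], [16.2, -11.8, 0, 0], [21.1, -12.9, 0, 0], [26.2, -13.2, 0, 0], [31.3, -12.7, 0, 0], [36.2, -11.4, 0, 0], [40.9, -9.4, 0, 0], [45.2, -6.6, 0, 0], [49, -3.2, 0, 0], [52.2, 0.7, 0, 0], [54.8, 5.1, 0, 0], [56.7, 9.9, 0, 0], [57.8, 14.8, 0, 0], [58.1, 19.9, 0, 0], [57.6, 25, 0, 0], [56.3, 29.9, 0, 0], [54.3, 34.6, 0, 0], [51.5, 38.9, 0, 0]]}}

```text
clock: 13.4
position: [0.525, -0.0825, 0.2588]
ee_rot: [3.122, 0.351, 0.001]
force: [2.1, 2.1, 2.0]
width: 0.38
```

```bash
python3 - <<'E'
from h import *
s=arm.observe();print(s["clock"],s["position"],s["force"],s["width"],s["position"][2]-.2127)
M=R.from_rotvec(s["ee_rot"]).as_matrix()
C=np.array([.4953,-.0687]);d=s["position"][:2]-C;print(np.linalg.norm(d),np.degrees(np.arctan2(d[1],d[0])))
X=np.array([51.5,38.9])
L=np.array([[48.1,42.7],[44.2,46.0],[39.8,48.5],[35,50.4],[30,51.5],[25,51.8],[19.9,51.3],[14.9,50],[10.3,48],[6,45.2],[2.2,41.8],[-1.1,37.9],[-3.6,33.5],[-5.5,28.7],[-6.6,23.8],[-6.9,18.7],[-6.4,13.6],[-5.1,8.7],[-3.1,4],[0.2,-1]])
print(np.round(L-X,1).tolist())
im=arm.get_image("scene")[:,:,::-1];cv2.imwrite("pics/q_scene.png",cv2.resize(im[130:330,130:400],None,fx=2.8,fy=2.8,interpolation=cv2.INTER_CUBIC))
E
```

```text
13.4 [ 0.52497928 -0.08245553  0.2588432 ] [2.05753777 2.11613531 2.01876083] 0.38030225893921993 0.046143196838481226
0.032711986665406846 -24.86642665278195
[[-3.4, 3.8], [-7.3, 7.1], [-11.7, 9.6], [-16.5, 11.5], [-21.5, 12.6], [-26.5, 12.9], [-31.6, 12.4], [-36.6, 11.1], [-41.2, 9.1], [-45.5, 6.3], [-49.3, 2.9], [-52.6, -1.0], [-55.1, -5.4], [-57.0, -10.2], [-58.1, -15.1], [-58.4, -20.2], [-57.9, -25.3], [-56.6, -30.2], [-54.6, -34.9], [-51.3, -39.9]]
```

View pics/q_scene.png

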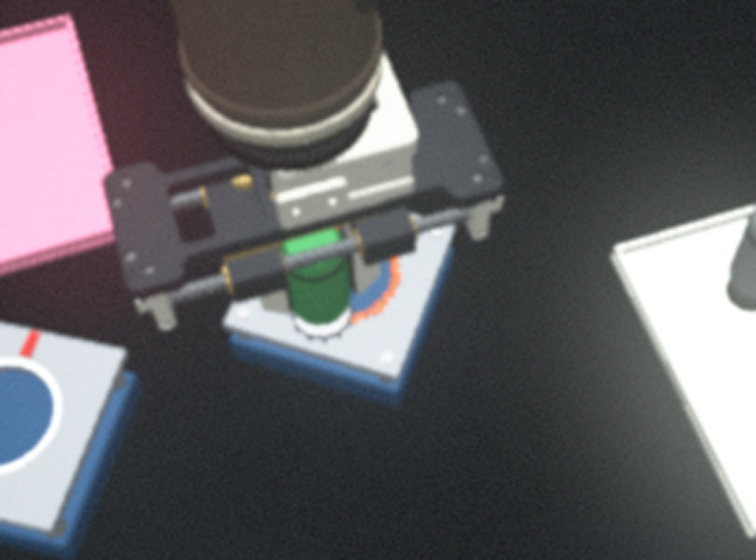

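Half-way the tool is at radius 32.7 mm and -25°. It is still pressed to the same depth and still upright in the picture. Second half:

Call:
{"api": "move_arm", "payload": {"steps": [[-3.4, 3.8, 0, 0], [-7.3, 7.1, 0, 0], [-11.7, 9.6, 0, 0], [-16.5, 11.5, 0, 0], [-21.5, 12.6, 0, 0], [-26.5, 12.9, 0, 0], [-31.6, 12.4, 0, 0], [-36.6, 11.1, 0, 0], [-41.2, 9.1, 0, 0], [-45.5, 6.3, 0, 0], [-49.3, 2.9, 0, 0], [-52.6, -1, 0, 0], [-55.1, -5.4, 0, 0], [-57, -10.2, 0, 0], [-58.1, -15.1, 0, 0], [-58.4, -20.2, 0, 0], [-57.9, -25.3, 0, 0], [-56.6, -30.2, 0, 0], [-54.6, -34.9, 0, 0], [-51.3, -39.9, 0, 0]]}}

```text
clock: 15.95
position: [0.4658, -0.0542, 0.2586]
ee_rot: [3.122, 0.351, -0.001]
force: [-0.6, -2.0, 2.1]
width: 0.38
```

Call:
{"api": "move_arm", "payload": {"steps": [[0, 0, 0, 0], [0, 0, 0, 0]]}}

```text
clock: 16.2
position: [0.4661, -0.0538, 0.2587]
ee_rot: [-3.121, -0.352, -0.0]
force: [-0.6, 2.8, 2.7]
width: 0.38
```

```bash
python3 - <<'E'
from h import *
s=arm.observe();print(s["clock"],s["position"],s["force"],s["width"],s["position"][2]-.2127)
C=np.array([.4953,-.0687]);d=s["position"][:2]-C;print(np.linalg.norm(d),np.degrees(np.arctan2(d[1],d[0])))
E
```

```text
16.2 [ 0.46606778 -0.05376956  0.25867883] [-0.62310992  2.76485368  2.74518977] 0.37956491958916794 0.045978833574320976
0.032824396866605925 152.94419553907855
```

The lap is closed: about 363° swept, radius 32–33 mm, depth about 8 mm throughout. I'll lift straight up, look at the plate and grip, then return.

Call:
{"api": "move_arm", "payload": {"steps": [[0, 0, -4, 0], [0, 0, -12, 0], [0, 0, -25, 0], [0, 0, -42, 0], [0, 0, -58, 0], [0, 0, -70, 0], [0, 0, -75, 0], [0, 0, -75, 0]]}}

```text
clock: 17.2
position: [0.466, -0.0547, 0.3339]
ee_rot: [3.122, 0.35, 0.001]
force: [-0.9, -0.4, -1.7]
width: 0.381
```

```bash
python3 - <<'E'
from h import *
s=arm.observe();print(s["clock"],s["position"],s["force"],s["width"])
print(delta(s,[.600,.2093,.3337],12.8))
im=arm.get_image("wrist")[:,:,::-1];cv2.imwrite("pics/l.png",im)
E
```

```text
17.2 [ 0.46597015 -0.05465243  0.33390033] [-0.87008249 -0.39397813 -1.65970666] 0.3809588566310567
(array([ 1.892e+02, -2.277e+02,  2.000e-01]), np.float64(12.806990734106316), np.float64(0.00012201132728682108), array([ 3.50088567e-04, -2.03468068e-04, -9.99999918e-01]))
```

View pics/l.png

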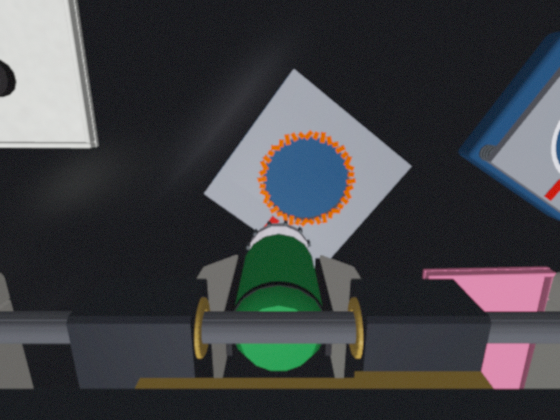

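The plate is level and back up, and the tool sits unchanged in the jaws (cap at (280,328), blade at (280,235)). Back over the tray.

Call:
{"api": "move_arm", "payload": {"steps": [[8, -10, 0, 0], [24, -29, 0, 0], [44, -53, 0, 0], [65, -78, 0, 0], [86, -103, 0, 0], [107, -128, 0, 0], [128, -153, 0, 0], [148, -178, 0, 0], [166, -200, 0, 0], [180, -217, 0, 0], [187, -225, 0, 0], [189, -228, 0, 0], [189, -228, 0, 0], [189, -228, 0, 0]]}}

```text
clock: 19.0
position: [0.5996, 0.2088, 0.3337]
ee_rot: [3.121, 0.349, -0.0]
force: [0.1, 0.1, -1.9]
width: 0.384
```

```bash
python3 - <<'E'
from h import *
s=arm.observe();print(s["clock"],s["position"],s["force"],s["width"])
print(delta(s,[.600,.2093,.2167],12.8))
im=arm.get_image("wrist")[:,:,::-1];cv2.imwrite("pics/t.png",im)
E
```

```text
19.0 [0.5996265  0.20878982 0.33371231] [ 0.10044733  0.111646   -1.92326307] 0.38439317952437063
(array([  0.5,  -0.5, 117. ]), np.float64(12.757002335607488), np.float64(-0.0007504508143169289), array([-1.05884671e-04, -6.79024112e-04, -9.99999764e-01]))
```

View pics/t.png

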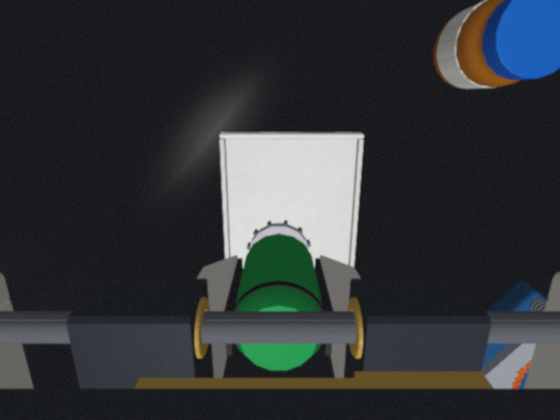

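The tool is over its old spot inside the tray. I'll set it down gently to the pick height.

Call:
{"api": "move_arm", "payload": {"steps": [[0, 0, 10, 0], [0.5, -0.5, 28, 0], [0.5, -0.5, 48, 0], [0.5, -0.5, 68, 0], [0.5, -0.5, 85, 0], [0.5, -0.5, 98, 0], [0.5, -0.5, 107, 0], [0.5, -0.5, 112, 0], [0.5, -0.5, 115, 0], [0.5, -0.5, 116.5, 0], [0.5, -0.5, 117, 0], [0.5, -0.5, 117, 0]]}}

```text
clock: 20.55
position: [0.6002, 0.2103, 0.217]
ee_rot: [-3.122, -0.351, -0.001]
force: [0.4, -0.0, -1.2]
width: 0.385
```

```bash
python3 - <<'E'
from h import *
F=[]
for i in range(2):
    s=arm.observe();F.append(s["force"]); im=arm.get_image("wrist")[:,:,::-1]
cv2.imwrite("pics/d.png",im)
print(s["clock"],s["position"],np.round(F,2),s["width"])
E
```

```text
20.6 [0.60014705 0.2103319  0.21693504] [[ 0.39 -0.04 -1.2 ]
 [-0.62 -0.29 -1.62]] 0.38311430386827966
```

View pics/d.png

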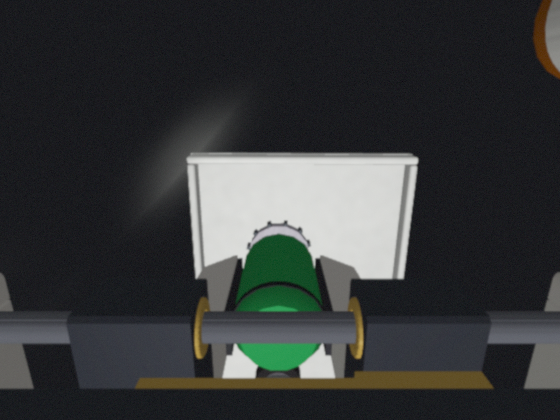

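It is still carrying the tool's weight (-1.4 N), so there is a small gap. I'll ease down until it touches.

Call:
{"api": "move_arm", "payload": {"steps": [[0, 0, 0.3, 0], [0, 0, 0.7, 0], [0, 0, 0.7, 0], [0, 0, 0.7, 0]]}}

```text
clock: 21.15
position: [0.6002, 0.2103, 0.2166]
ee_rot: [3.122, 0.351, 0.001]
force: [-1.3, -2.5, 5.3]
width: 0.384
```

It is touching (+5 N). Now the release.

Call:
{"api": "move_arm", "payload": {"steps": [[0, 0, -0.3, 0], [0, 0, -0.3, 0], [0, 0, -0.3, 0], [0, 0, -0.3, 0], [0, 0, -0.3, 0]], "grip": 60}}

```text
clock: 21.78
position: [0.6001, 0.2103, 0.2163]
ee_rot: [3.122, 0.351, -0.0]
force: [0.0, -0.6, 0.8]
width: 0.656
```

```bash
python3 - <<'E'
from h import *
s=arm.observe();print(s["clock"],s["position"],s["force"],s["width"])
cv2.imwrite("pics/r.png",arm.get_image("wrist")[:,:,::-1])
E
```

```text
21.775 [0.60007209 0.21027906 0.21626853] [ 0.02405778 -0.56062863  0.76201734] 0.6559127006474653
```

View pics/r.png

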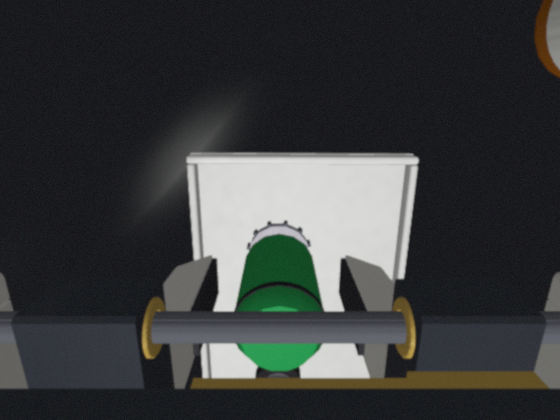

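The tool stands free and upright between the open jaws. I'll retreat straight up.

Call:
{"api": "move_arm", "payload": {"steps": [[0, 0, 0, 0], [0, 0, -5, 0], [0, 0, -18, 0], [0, 0, -36, 0], [0, 0, -56, 0], [0, 0, -80, 0], [0, 0, -105, 0], [0, 0, -130, 0], [0, 0, -148, 0], [0, 0, -155, 0], [0, 0, -155, 0], [0, 0, -155, 0]], "grip": 85}}

```text
clock: 23.32
position: [0.5999, 0.2101, 0.3703]
ee_rot: [3.121, 0.351, -0.002]
force: [0.9, 0.5, -0.6]
width: 0.928
```

```bash
python3 - <<'E'
from h import *
s=arm.observe();print(s["clock"],s["position"],s["force"],s["width"])
a=arm.get_image("wrist")[:,:,::-1];b=arm.get_image("scene")[:,:,::-1]
cv2.imwrite("pics/e.png",cv2.resize(np.vstack([a,b]),None,fx=.71,fy=.71))
E
```

```text
23.325 [0.59986975 0.21009557 0.37031941] [ 0.89285012  0.45371318 -0.61114623] 0.9277561687673823
```

View pics/e.png

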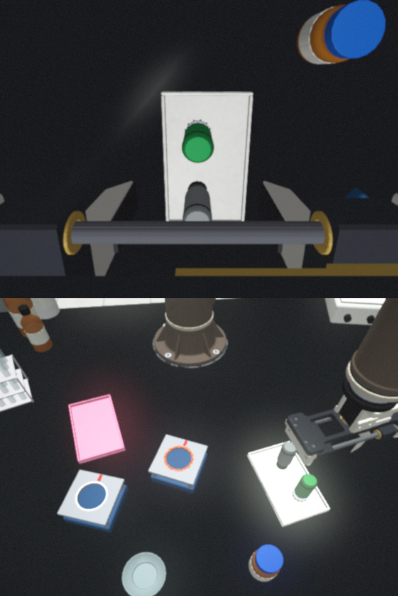

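Both tools stand upright in the white tray and both plates are level. The gripper touches nothing, so I'm handing in.

```bash
python3 -c "
from cell import arm
print(arm.sign_off(),arm.observe()['clock'])"
```

```text
the job is handed in; nothing more can be done
the job is handed in; nothing more can be done
```

The job is done and handed in after about 23.4 s. I took the green-handled tool from the white tray and pressed it on the orange-edged hole at the red mark. I ran it once clockwise round the edge, lifted it straight up at the mark, and stood it back upright on its old spot in the tray. I never went near the clean-holed plate.

**Lap:** the radius measured 32–33 mm wherever I checked it. I ran about 3° past the mark so the lap would close.

**Placing:** the last pictures show both tools upright in the white tray, both plates level, and the gripper clear of everything.

**Disagreements:**
- **Press depth:** the TCP height gave about 8 mm and the force about 5.5–6 mm. Both are within 5–10 mm, and the height held steady where I checked it at the start, half-way and the end.
- **Tool position:** the top camera put the tool about 4 mm off in y from the wrist camera and the grasp, so I used the wrist measurements.
- **Set-down:** the tool was still hanging when I reached the pick height, so I lowered it another 0.7 mm until it touched, at about 5 N.

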